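Wedge the bonding plate level

ROBOT

A 7-joint arm with a two-finger parallel gripper is mounted at the origin on a cart in front of the work surface, level with it; the furniture and walls round the work are solid. World frame = base frame: x ahead of the robot, y to its left, z up, the work surface at z = 0. Lengths are in m, angles in degrees, forces in N, time in s.
With the tool pointing down it reaches from about 0.35 to 0.775 m from the base axis. Payload 3.1 kg.
Tool frame: the origin (TCP) lies at the very end of the fingers, on their centre line; the grasp point (between the pads) lies 19 mm behind it (bot.grip_depth is the distance from the TCP to the grasp point, in m); z points along the fingers, y is the direction in which the jaws open and shut (so a half turn about z gives the same grasp; the last joint's range is limited). The gripper opens to 85 mm and grips with 20 to 120 N. Pads are 22 mm wide; open, the fingers measure 114 mm over their backs; the gripper's body (76 mm by 85 mm) begins 54 mm behind the grasp point. The pads swing forward as they close: fully open they stand 13 mm farther back than shut.
Start: joints at [-74.754, 17.813, 0.802, 86.603, -0.252, 75.585, -1.558], TCP at [0.167, 0.524, 0.231] pointing down, gripper open.
Joint ranges: [-154.91, 154.91], [-16.99, 109.72], [-72.82, 74.43], [7.12, 147.25], [-82.49, 262.49], [11.32, 116.49], [-174.64, 174.64]. Speed limits (degrees/s): [159.86, 159.86, 180, 180, 180, 180, 180].

INTERFACE

Orientations are given as a 3x3 rotation matrix whose columns are the frame's x, y, z axes.
In Python, from workcell import bot, hand, planner, snapshot, workorder, read_time_s, read_joints, read_dq, read_effort, read_position, read_ee_rot, read_force, read_moment, read_opening gives the robot as it stands. Calls block until the motion is done:
- bot.move_to(position, orientation): joint-space move of the TCP to a pose.
- bot.move_linear(position, rot=None, vel=0.15, threshold=None): straight line of the TCP; rot=None keeps the orientation; vel is the mean speed in m/s. With threshold (N) it stops when the force on the tool has changed by that much, and returns True; else False.
- bot.set_joints(angles): joint-space move.
- hand.grip(opening): finger opening in m; the grip force is fixed at half the most; returns when the fingers have stopped.
- bot.wait(seconds).
- planner.inverse_kinematics(position, orientation): joint angles nearest the present ones, or None.
- snapshot(name): name is "side" or "top" or "wrist"; returns a dict with "color" (384x512x3 uint8, red, green, blue), "depth" (384x512 float32, m along the optical axis (not along the pixel's ray), 0 where there is no reading), "camera_matrix" (3x3 intrinsics, pixels), "k1" (the pictures are not rectified: a ray, as slopes to the right and down, at radius r is drawn at 1 + k1 r^2 times it, then the intrinsics apply), "extrinsics" (4x4, takes a point from camera to world coordinates). Camera axes: x right, y down, z forward; pixel columns grow to the right and rows downward; lengths in m; the calibration is good to about 2 mm. A picture is of the moment at which its call begins.
A pose or a line that the arm cannot do raises bot.PlanningError and nothing moves.
- workorder.job_done(): hands the job in, once; it reports no verdict.
Readings, each from a call of its own:
- read_time_s(): time.
- read_joints(): joint angles.
- read_dq(): joint speeds.
- read_effort(): joint torques, N m.
- read_position(): TCP position.
- read_ee_rot(): TCP orientation.
- read_force(): force on the tool from outside, world axes, zero at the start.
- read_moment(): the same for the moment, N m.
- read_opening(): finger opening in m.
Only numpy, scipy, OpenCV 4.12 (cv2) and the standard library are available. Lean on these libraries where they do the work, as an engineer would, in place of code of your own. Each camera call takes 0.05 s, during which the arm holds its last target. There are 200 camera calls.

TASK

Set the tilted bonding plate level for the next glue-up: first swing the hold-down catch round, off the plate and well clear of it. Then lift the wedge out of its rest, lay it on the jig's base in front of the plate with its thin end towards the plate, and let go of it. Take it again by its thick end and push it squarely under the middle of the plate's front edge until the plate is up against its level stops and the wedge is jammed tight; leave the tape roll, the syringe and the parts tray where they are.

Things in the scene. Friction and masses are not known exactly. Their poses are not given: they have to be found in the camera images.
- jig: Levelling jig fixed on the worktop. Origin on the worktop, below the middle of the drained plate's front edge; x points to the plate's hinge, y left, z up. Grey base from x = -150 to 185, y = -125 to 125 mm, its top at z = 12 mm. Its front part (x = -150 to 0) is a free smooth apron where the wedge is laid and slid. Catch post at x = 25, y = -112 mm.
- plate_edge (a point): On the base's top, 12 mm above the worktop, below the middle of the plate's front edge. The plate (158 x 170 x 10 mm, 85 mm to each side) is hinged 150 mm behind the edge, 39 mm above the worktop. Gap between base and front edge: 10 mm drained, 22 mm level. Two rubber bumpers 12 mm wide stand 60 mm to each side of the middle. Base and plate friction about 0.25.
- plate (a joint): Hinge angle of the plate: 0 = drained, front edge down on the bumpers; 0.08 rad = level, up against two rigid stop brackets (72 mm high, 100 mm behind the front edge at both sides of the plate), where it can go no further. Its weight (about 0.8 kg) lets it fall back when nothing props it.
- catch (a joint): Angle of the hold-down catch about its upright post: about 0 = arm across the plate's right front corner, so that the plate cannot rise; grows counter-clockwise seen from above; at 1.57 rad the arm points to the jig's -x and is clear of the plate; end at 1.75. It turns stiffly (about 1 N at the knob) and stays where it is left.
- catch_knob (a point): Middle of the catch's upright black knob, 58 mm above the worktop, 45 mm from the axis of the catch's post. Knob 18 mm across, 29 mm high; its top is 14 mm above this point. It stands on the steel arm (16 mm wide, top 15 mm below this point), which ends 11 mm beyond it.
- wedge: Dark steel wedge, 140 mm long, 36 mm wide, upright parallel sides, 0.3 kg. Origin under the middle of its flat underside; x along it to the thin end, z up. 6 mm thick at the thin end (x = 70 mm), rising evenly to 28 mm at x = -30 mm, then 28 mm to the thick end (x = -70 mm). Centre of mass at about x = -14 mm.
- wedge_nose (a point): Middle of the lower edge of the wedge's thin end. The wedge first touches the drained plate when this point is 18 mm beyond the plate's front edge, and is jammed with the plate level when it is about 73 mm beyond.
- wedge_rest: Aluminium rest on the worktop; the wedge lies flat in it, thick end in a pocket, thin part standing out. Origin on the worktop under the wedge's origin, x to the wedge's thin end. Pocket walls x = -79 to -20 mm, 32 mm high, 54 mm wide outside, open upwards and to +x, 4 mm play beside the wedge. The wedge lies on a floor 4 mm high, in front of the walls a tongue 24 mm wide, to x = 40 mm.
- tape_roll: Bystander: roll of amber tape lying flat, 42 mm across, 13 mm high; origin under its centre.
- syringe: Bystander: adhesive syringe lying on the worktop, 131 mm long along its y, 19 mm thick; origin under its middle.
- parts_tray: Bystander: small clear tray stack, 47 x 67 x 30 mm; origin under its centre.
Mind the look-alikes: they are no part of the job. Several things have the shape of the wedge; the one meant has the colours described above.

How it is judged:
By the outcome, as a careful person would: the job done as asked, in the order asked, and still so for the second after the job is handed in, with the robot touching nothing.
It also fails if it takes over 70 s, if anything falls off the work surface, if the arm or the gripper's body presses on something with over 40 N, if the wrist force passes 120 N, or if a joint passes its speed limit or range.

## Working session

There is one attempt and no reset: what is moved stays moved. The work goes in short steps, each a Python script; the robot and the scene stay as the last script left them, time stands still between calls to the robot, and variables do not carry over. Pictures are saved under pics/ and viewed, about 8 in all and at most 12, crops included, and the job is handed in when it is done.

```bash
ls; mkdir -p pics
cat > h.py <<'E'
import numpy as np, cv2
from workcell import *
def rays(s,uv):
    K=s["camera_matrix"];k=s["k1"]
    uv=np.atleast_2d(np.asarray(uv,float))
    return cv2.undistortPoints(uv[:,None],K,np.array([k,0,0,0.]))[:,0]
def onplane(s,uv,z):
    r=rays(s,uv);E=s["extrinsics"];d=np.c_[r,np.ones(len(r))]@E[:3,:3].T;o=E[:3,3]
    return o+d*((z-o[2])/d[:,2])[:,None]
def deproj(s):
    h,w=s["depth"].shape;u,v=np.meshgrid(np.arange(w),np.arange(h))
    r=rays(s,np.c_[u.ravel(),v.ravel()]);E=s["extrinsics"]
    P=np.c_[r,np.ones(len(r))]*s["depth"].reshape(-1,1)
    return (P@E[:3,:3].T+E[:3,3]).reshape(h,w,3)
def save(s,n,crop=None,f=1):
    im=s["color"][:,:,::-1]
    if crop: im=im[crop[1]:crop[3],crop[0]:crop[2]]
    cv2.imwrite("pics/"+n+".png",cv2.resize(im,None,fx=f,fy=f,interpolation=cv2.INTER_CUBIC))
E
python3 - <<'E'
from h import *
import pickle
for n in["side","top"]:
    s=snapshot(n);pickle.dump(s,open(n+".pkl","wb"));save(s,n,f=1.5);print(n,s["extrinsics"].round(3).tolist(),s["camera_matrix"].tolist(),s["k1"])
E
```

```text
pics
side [[-0.999, -0.035, 0.037, 0.529], [-0.05, 0.497, -0.866, 1.484], [0.012, -0.867, -0.498, 0.827], [0.0, 0.0, 0.0, 1.0]] [[396.79838863874875, 0.0, 252.4882657249199], [0.0, 396.79838863874875, 194.25220911186793], [0.0, 0.0, 1.0]] -0.007494552684488448
top [[0.027, -0.986, 0.167, 0.31], [-1.0, -0.027, 0.003, 0.179], [0.001, -0.167, -0.986, 1.584], [0.0, 0.0, 0.0, 1.0]] [[356.2086987235229, 0.0, 259.1785883838164], [0.0, 356.2086987235229, 194.19119615742142], [0.0, 0.0, 1.0]] -0.10022656223406251
```

View pics/top.png

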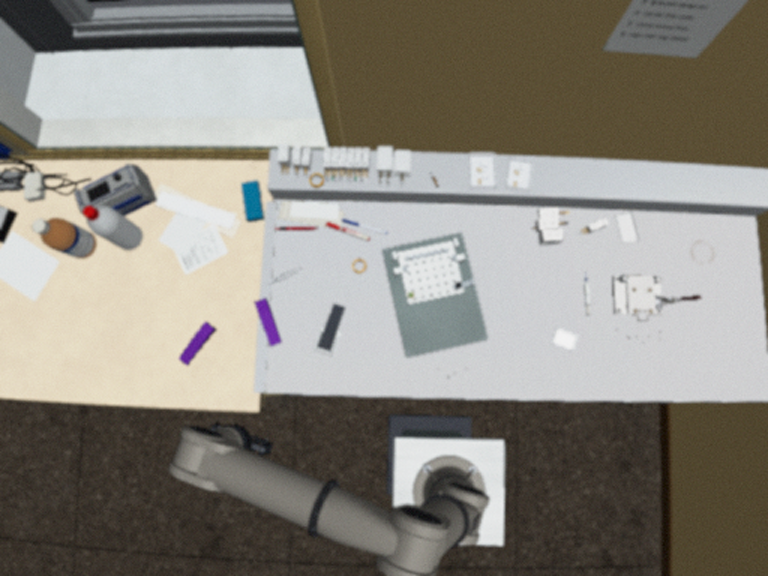

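View pics/side.png

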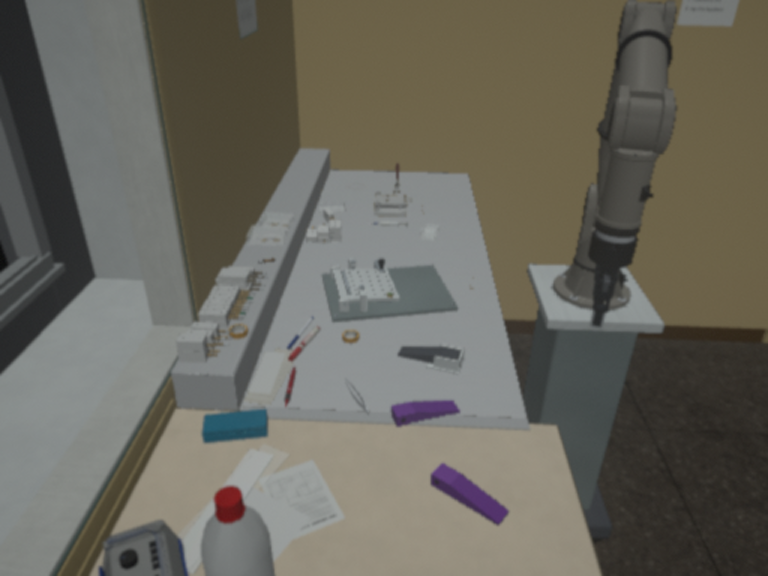

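Top view (display px): jig base around (435,295) with the apron towards the robot, and the knob near (458,285). The dark wedge is at (331,327), thick end near (325,350) in the rest; the purple and teal blocks are look-alikes. I'll take coarse positions now, then refine with the wrist camera.

Run:
```python
from h import *
import pickle
s=pickle.load(open("top.pkl","rb"))
p=np.array([[383,245],[466,232],[487,338],[406,357],[458,285]])/1.5
print(onplane(s,p,.012).round(3)); print(onplane(s,p[4],.072).round(3))
print(onplane(s,np.array([[325,350],[338,305]])/1.5,.03).round(3))
for a in [(.47,.03,.36),(.42,.3,.33)]:
    q=planner.inverse_kinematics(np.array(a),np.diag([1,-1,-1.])); print(q)
s=snapshot("wrist");print(s["extrinsics"].round(3).tolist(),s["camera_matrix"].tolist(),s["k1"],read_ee_rot().round(3).tolist())
```

```text
[[ 0.718  0.206  0.012]
 [ 0.767 -0.046  0.012]
 [ 0.445 -0.109  0.012]
 [ 0.383  0.129  0.012]
 [ 0.601 -0.022  0.012]]
[[ 0.59  -0.014  0.072]]
[[0.396 0.365 0.03 ]
 [0.529 0.333 0.03 ]]
[-45.11325592   7.13919288  45.27608064  84.20588166  -5.06636035
  90.75422605 -90.12700367]
[ -63.35833784   12.8452236    32.85495969   81.41843576   -6.93270208
   87.75435793 -120.88868663]
[[0.303, 0.905, 0.298, 0.089], [0.953, -0.288, -0.097, 0.549], [-0.002, 0.313, -0.95, 0.372], [0.0, 0.0, 0.0, 1.0]] [[280.61922712096623, 0.0, 259.3822841205045], [0.0, 280.61922712096623, 188.6327080388781], [0.0, 0.0, 1.0]] -0.028243460804855205 [[-0.953, 0.303, -0.0], [0.303, 0.953, -0.002], [-0.0, -0.002, -1.0]]
```

```bash
cat >> h.py <<'E'
def Rt(yaw): # tool down, tool x = -(cos,sin) of yaw (deg)
    c,s=np.cos(np.radians(yaw)),np.sin(np.radians(yaw))
    return np.array([[-c,-s,0],[-s,c,0],[0,0,-1.]])
E
python3 - <<'E'
from h import *
import pickle
for n,p,y in[("w1",(.42,.34,.20),-13),("j1",(.50,.02,.24),13)]:
    bot.move_to(np.array(p),Rt(y)); s=snapshot("wrist");pickle.dump(s,open(n+".pkl","wb"));save(s,n,f=1.5)
    print(read_joints().round(1),read_time_s())
E
```

```text
[-48.3  17.8   9.4  91.4  -3.1  71.1  38.9] 1.4
[-20.   11.8  18.7  93.8  -4.   75.  102.5] 2.7083
```

View pics/w1.png

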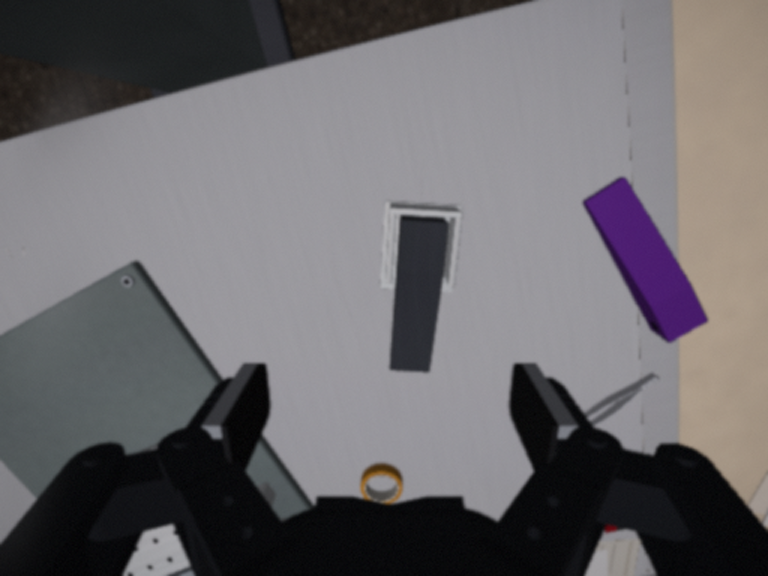

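View pics/j1.png

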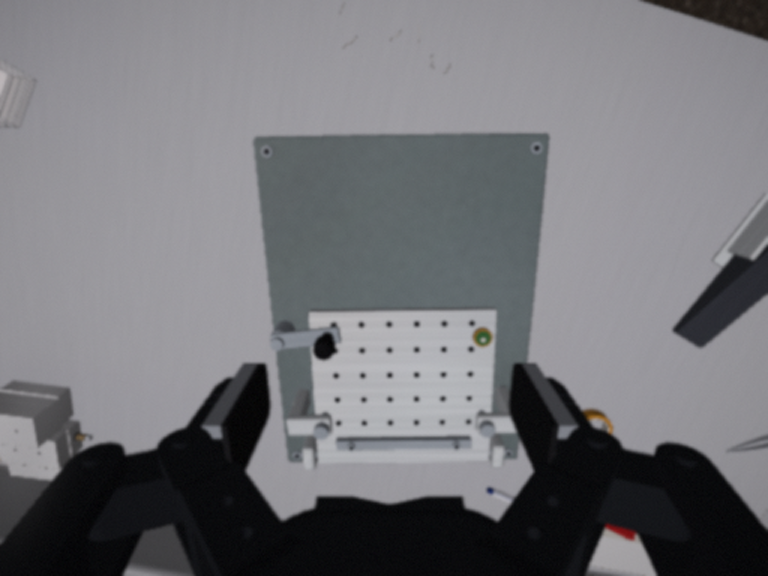

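w1: dark wedge from (425,217) to (410,372) in the rest pocket (382–460, 203–290), tape ring at (382,484). j1: base front corners (256,137) and (548,134), plate front edge (310,311)–(496,310), knob (324,345), post (284,335). Next I'll measure them by masks.

Run:
```python
from h import *
import pickle
s=pickle.load(open("w1.pkl","rb"));P=deproj(s);c=s["color"].astype(int)
def comp(m,seed):
    m=cv2.morphologyEx(m.astype(np.uint8),cv2.MORPH_OPEN,np.ones((3,3)))
    n,l=cv2.connectedComponents(m);return l==l[seed[1],seed[0]]
m=comp(c.max(2)<70,(280,195)); print("wedge px",m.sum(),"z",np.percentile(P[m][:,2],[2,50,98]).round(4))
cn=max(cv2.findContours(m.astype(np.uint8),0,2)[0],key=len)
ap=cv2.approxPolyDP(cn,4,True)[:,0];print(ap.tolist())
for u,v in ap: print(onplane(s,(u,v),.032).round(4)[0],onplane(s,(u,v),.010).round(4)[0])
q=P[m]; q=q[(q[:,2]>.005)&(q[:,2]<.045)];r=cv2.minAreaRect((q[:,:2]*1000).astype(np.float32));print("rect",r)
# side-axis fit: row-wise midpoints
M=[]
for v in np.unique(np.nonzero(m)[0])[6:-6]:
    u=np.nonzero(m[v])[0];M.append(np.r_[onplane(s,(u.mean(),v),np.median(P[v,u][:,2]))[0],(u.max()-u.min()+1)])
M=np.array(M);d=np.polyfit(M[:,0],M[:,1],1);print("axis yaw",np.degrees(np.arctan(d[0])),"ends",M[0],M[-1])
s=pickle.load(open("j1.pkl","rb"));P=deproj(s);c=s["color"].astype(int)
m=comp((c[:,:,1]-c[:,:,0]>6)&(c.max(2)<160),(260,130));print("base",m.sum(),np.median(P[m][:,2]))
cn=max(cv2.findContours(m.astype(np.uint8),0,2)[0],key=len);ap=cv2.approxPolyDP(cn,4,True)[:,0]
for a in ap: print(a,onplane(s,a,.012).round(4)[0])
for a in[(310,311),(496,310)]: print("plate corner",onplane(s,np.array(a)/1.5,.032).round(4)[0], P[int(a[1]/1.5)+4,int(a[0]/1.5)+(4 if a[0]<400 else -4)].round(4))
k=comp(c.max(2)<60,(216,230));v,u=np.nonzero(k);print("knob",k.sum(),u.min(),u.max(),v.min(),v.max())
q=P[k];t=q[q[:,2]>.068];print(len(t),t.mean(0),np.percentile(q[:,2],[5,50,95]),onplane(s,(u[q[:,2]>.068].mean(),v[q[:,2]>.068].mean()),.072))
```

```text
wedge px 2925 z [0.0109 0.0277 0.0327]
[[268, 144], [261, 245], [284, 246], [298, 150]]
[0.3909 0.3591 0.032 ] [0.3945 0.359  0.01  ]
[0.5121 0.3237 0.032 ] [0.5243 0.3211 0.01  ]
[0.5199 0.3514 0.032 ] [0.5327 0.3507 0.01  ]
[0.4049 0.3902 0.032 ] [0.4095 0.3924 0.01  ]
rect ((463.3792724609375, 355.05596923828125), (35.13663864135742, 138.32569885253906), 73.4829330444336)
axis yaw -16.414567897697754 ends [4.01168023e-01 3.73412254e-01 3.12804295e-02 3.20000000e+01] [5.19536397e-01 3.39022505e-01 1.21051209e-02 2.60000000e+01]
base 15735 0.011427156618162515
[363  90] [0.3839 0.1297 0.012 ]
[317  91] [0.3985 0.0738 0.012 ]
[309 102] [0.4135 0.0678 0.012 ]
[308  92] [0.4023 0.0632 0.012 ]
[298  97] [0.4109 0.0526 0.012 ]
[297  91] [0.4043 0.0495 0.012 ]
[277  91] [0.41   0.0251 0.012 ]
[268 103] [0.4266 0.0176 0.012 ]
[262 102] [0.4271 0.0099 0.012 ]
[260  92] [0.416  0.0047 0.012 ]
[253  92] [ 0.418  -0.0038  0.012 ]
[260  98] [0.423  0.0063 0.012 ]
[250  98] [ 0.4259 -0.0059  0.012 ]
[249 110] [ 0.4404 -0.004   0.012 ]
[259 101] [0.4268 0.0059 0.012 ]
[263 105] [0.4304 0.012  0.0
[... 1232 characters left out ...]
6 205] [ 0.581  -0.0352  0.012 ]
[211 195] [ 0.5646 -0.0309  0.012 ]
[215 205] [ 0.5781 -0.0228  0.012 ]
[329 203] [0.5386 0.1337 0.012 ]
[330 256] [0.6204 0.1614 0.012 ]
[339 256] [0.6174 0.1748 0.012 ]
[336 248] [0.6053 0.166  0.012 ]
[350 237] [0.5831 0.1805 0.012 ]
[363 100] [0.3953 0.1337 0.012 ]
[355 103] [0.4012 0.125  0.012 ]
[351  97] [0.3954 0.1177 0.012 ]
[359  93] [0.3885 0.126  0.012 ]
[363  98] [0.393  0.1329 0.012 ]
plate corner [ 0.5755 -0.0316  0.032 ] [ 0.5798 -0.0264  0.0318]
plate corner [0.5368 0.1305 0.032 ] [0.543  0.126  0.0316]
knob 175 210 222 222 238
111 [ 0.58971517 -0.01164383  0.07053114] [0.05528576 0.06969297 0.07176127] [[ 0.58891314 -0.01157001  0.072     ]]
```

Run:
```python
from h import *
import pickle
s=pickle.load(open("j1.pkl","rb"));c=cv2.GaussianBlur(s["color"].astype(np.float32).mean(2),(3,3),0)
def fit(rng,lo,hi,z,rows):
    E=[]
    for i in rng:
        l=(c[i,lo:hi] if rows else c[lo:hi,i]);g=np.abs(np.gradient(l));k=g.argmax();w=g[max(k-2,0):k+3]
        p=lo+(np.arange(max(k-2,0),max(k-2,0)+len(w))*w).sum()/w.sum();E.append((p,i) if rows else (i,p))
    q=onplane(s,E,z)[:,:2];
    for _ in range(3):
        m=q.mean(0);d=np.linalg.svd(q-m)[2][0];r=np.abs((q-m)@[-d[1],d[0]]);q=q[r<max(2*np.median(r),.0008)]
    d*=np.sign(d[0]) if rows else np.sign(d[1])
    return m,d,np.median(r),len(q)
F=fit(range(182,356),80,104,.012,0);PE=fit(range(215,322),198,216,.032,0)
L=fit(range(100,190),345,372,.012,1);R=fit(range(100,190),165,192,.012,1)
for n,f in zip(["front","plate","left","right"],[F,PE,L,R]):
    a=np.degrees(np.arctan2(f[1][1],f[1][0]));print(n,f[0].round(4),round(a,2),f[2:])
y=np.radians(np.mean([np.degrees(np.arctan2(f[1][1],f[1][0]))-o for f,o in[(F,90),(PE,90),(L,0),(R,0)]]))
X=np.array([np.cos(y),np.sin(y)]);Y=np.array([-X[1],X[0]])
print("yaw",np.degrees(y),"width",(L[0]-R[0])@Y,"front->plate",(PE[0]-F[0])@X)
x0=((PE[0]@X)+(F[0]@X+.150))/2;y0=(L[0]+R[0])@Y/2;o=x0*X+y0*Y;print("origin",o)
for k in[(.589,-.0116),(.5755,-.0316),(.5368,.1305)]: print(((k-o)@X).round(4),((k-o)@Y).round(4))
```

```text
front [0.4101 0.0142] 103.88 (np.float64(0.00012127760279478456), 174)
plate [0.5562 0.0492] 103.86 (np.float64(0.00010082992287576221), 91)
left [0.4505 0.1503] 13.87 (np.float64(0.00010515944340857609), 90)
right [ 0.5122 -0.0899] 13.87 (np.float64(0.00018049756085261967), 81)
yaw 13.871150478661141 width 0.24792835936646887 front->plate 0.1502689221794914
origin [0.55619099 0.04868325]
0.0174 -0.0664
-0.0005 -0.0826
0.0008 0.0841
```

Jig fit is consistent: width 248 mm, front to plate 150.3 mm, yaw 13.87°. The knob sits at about 9.5° and 46 mm radius. Now swinging the catch.

```bash
cat >> h.py <<'E'
JO=np.array([.5562,.0487]);JY=13.87
def J(x,y,z): # jig mm -> world m
    c,s=np.cos(np.radians(JY)),np.sin(np.radians(JY));return np.array([JO[0]+(c*x-s*y)/1e3,JO[1]+(s*x+c*y)/1e3,z/1e3])
def toJ(p):
    c,s=np.cos(np.radians(JY)),np.sin(np.radians(JY));d=(np.asarray(p)[...,:2]-JO)*1e3
    return np.stack([d[...,0]*c+d[...,1]*s,-d[...,0]*s+d[...,1]*c],-1)
E
python3 - <<'E'
from h import *
K=lambda t,z,r=45.5: J(25-r*np.sin(np.radians(t)),-112+r*np.cos(np.radians(t)),z)
Y=lambda t:Rt(t-90+JY)
bot.move_to(K(9.5,120),Y(9.5)); hand.grip(.042)
print(bot.move_linear(K(9.5,49),vel=.08,threshold=8),read_position())
hand.grip(.021);print(read_opening(),read_force().round(1))
for t in np.linspace(9.5,96.5,9)[1:]:
    h=bot.move_linear(K(t,49),Y(t),vel=.06,threshold=25)
    print(round(t),h,read_force().round(1),read_joints()[6].round(0))
    if h:break
hand.grip(.042);bot.move_linear(K(96.5,150),vel=.15)
bot.move_to(J(-70,-30,260),Rt(13.87));s=snapshot("wrist");save(s,"j2",f=1.2);print(read_time_s())
import pickle;pickle.dump(s,open("j2.pkl","wb"))
E
```

```text
False [ 0.5899045  -0.01238722  0.04959867]
0.020795275853311646 [1.  1.1 0.7]
20 False [-0.2  0.3 -0.1] 47.0
31 False [-0.3 -0.2  0.2] 57.0
42 False [-0.1 -0.2 -0.2] 68.0
53 False [0.8 0.6 0.9] 78.0
64 False [ 0.5 -0.2  0.6] 88.0
75 False [-0.8  0.1 -1.4] 99.0
86 False [ 0.  -0.4 -0.2] 109.0
96 False [0.5 0.  0.5] 120.0
10.2417
```

View pics/j2.png

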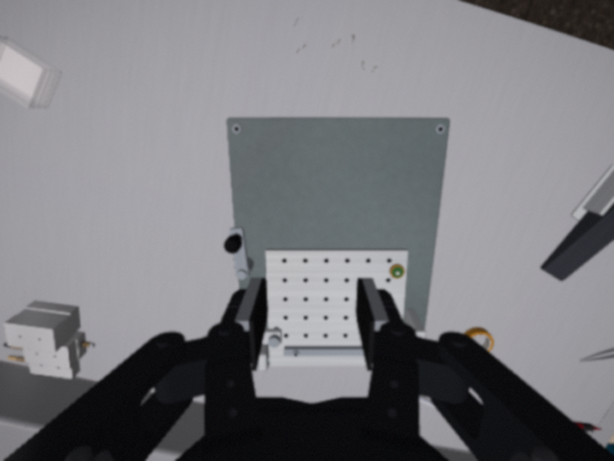

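j2: the knob at (233,243) now lies beyond the post at (242,275), with the arm pointing to jig -x, clear of the plate. Next, the wedge.

Run:
```python
from h import *
import pickle
W=np.array([.4634,.3551]);wy=-16.45;a=np.radians(wy)
g=W-.003*np.array([np.cos(a),np.sin(a)])
bot.move_to(np.r_[g,.10],Rt(wy));hand.grip(.062)
print(bot.move_linear(np.r_[g,.006],vel=.08,threshold=6),read_position().round(4))
f0=read_force();hand.grip(.0);print("open",read_opening(),(read_force()-f0).round(1))
bot.move_linear(np.r_[g,.12],vel=.1);bot.wait(.2);print("lift",read_opening(),(read_force()-f0).round(2),read_moment().round(2))
s=snapshot("wrist");save(s,"w2",f=1.2);pickle.dump(s,open("w2.pkl","wb"));print(read_time_s())
```

```text
False [0.461  0.3563 0.0067]
open 0.034442046136595426 [ 0.4 -0.9  4.1]
lift 0.03482540563250765 [ 0.17 -0.41 -2.14] [-0.02 -0.04  0.  ]
15.2417
```

View pics/w2.png

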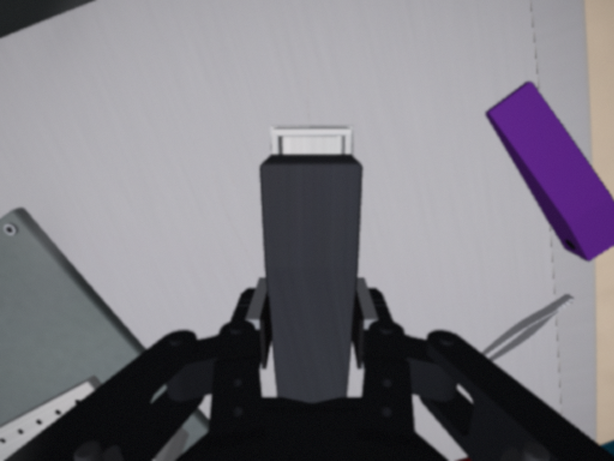

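The wedge is held straight (about (310,160) to (312,400)) and weighs about 3 N. Laying it on the apron.

Run:
```python
from h import *
import pickle
bot.move_to(J(-80,0,110),Rt(JY));bot.move_linear(J(-80,0,22),vel=.12)
print(bot.move_linear(J(-80,0,13),vel=.02,threshold=2.5),read_position().round(4),read_force().round(1))
hand.grip(.062);bot.move_linear(J(-80,0,120),vel=.15)
bot.move_to(J(-150,0,170),Rt(JY));s=snapshot("wrist");save(s,"j3",f=1.2);pickle.dump(s,open("j3.pkl","wb"));print(read_time_s())
P=deproj(s);c=s["color"].astype(int)
jp=toJ(P);m=(c.max(2)<75)&(P[...,2]>.013)&(P[...,2]<.05)&(np.abs(jp[...,1])<40)&(jp[...,0]>-160)&(jp[...,0]<5)
m=cv2.morphologyEx(m.astype(np.uint8),cv2.MORPH_OPEN,np.ones((3,3)))>0
print(m.sum(),cv2.minAreaRect(jp[m].astype(np.float32)),np.percentile(P[m][:,2],[2,50,98]))
```

```text
True [0.4791 0.0295 0.0147] [ 0.3 -1.1  4.4]
19.5083
3392 ((-76.23506164550781, 0.7699794769287109), (35.51752471923828, 139.0062255859375), 89.98036193847656) [0.01823691 0.03533153 0.04044201]
```

View pics/j3.png

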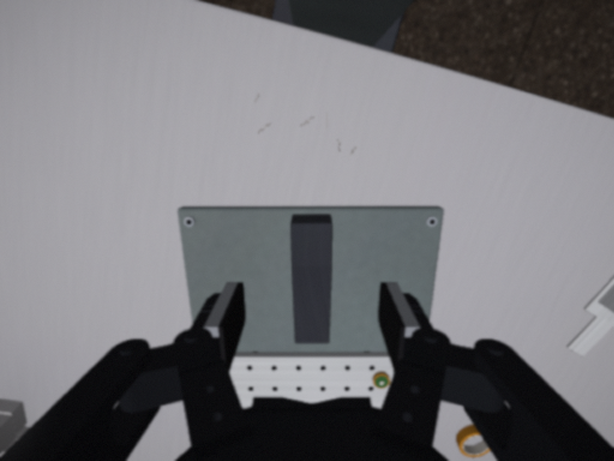

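Wedge lies at jig (-76, 0.8) mm with yaw ~0 (nose 6 mm short of the edge). Retaking it by the thick end and pushing.

Run:
```python
from h import *
import pickle
y=.8;z=15.5
bot.move_to(J(-132,y,100),Rt(JY));bot.move_linear(J(-132,y,60),vel=.15)
print(bot.move_linear(J(-132,y,z),vel=.05,threshold=6))
hand.grip(0);print("grip",read_opening(),read_force().round(1))
h=bot.move_linear(J(-132+20,0,z),vel=.06,threshold=15);print(h,toJ(read_position()).round(1),read_force().round(1))
h=bot.move_linear(J(-132+96,0,z),vel=.025,threshold=35)
p=toJ(read_position());print("push",h,p.round(1),"nose est",(p[0]+126).round(1),read_force().round(1),read_opening(),read_time_s())
s=snapshot("wrist");pickle.dump(s,open("j4.pkl","wb"));save(s,"j4",f=1.2)
P=deproj(s);jp=toJ(P);c=s["color"]
m=(c.min(2)>150)&(jp[...,0]>2)&(jp[...,0]<80)&(np.abs(jp[...,1])<75)&(P[...,2]>.02)&(P[...,2]<.06)
A=np.c_[jp[m],np.ones(m.sum())];k=np.linalg.lstsq(A,P[m][:,2]*1e3,rcond=None)[0];print("plate plane",k.round(4),m.sum())
```

```text
False
grip 0.03500672245620347 [-1.   0.1  4.7]
False [-1.104e+02 -1.000e-01] [2.3 0.1 4.2]
push True [-52.5  -0.6] nose est 73.5 [-1.7 -0.6  4. ] 0.034945056703844526 24.625
plate plane [-4.40000e-03  2.00000e-04  4.35062e+01] 898
```

View pics/j4.png

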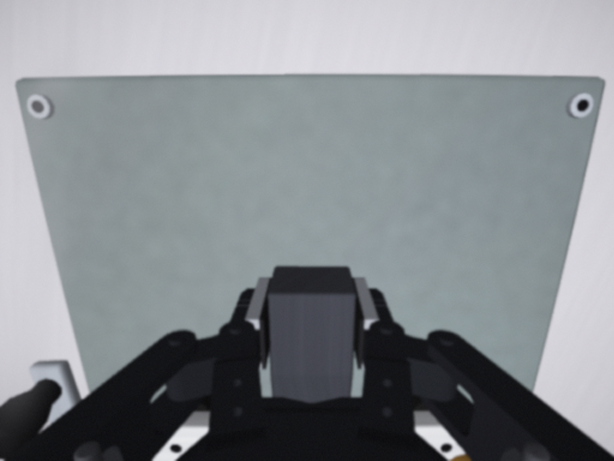

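The plate plane reads level (slope -0.004 rad, front top at 43.5 mm) and the nose is ~73.5 mm in. A slow second push will confirm the jam before I let go.

Run:
```python
from h import *
import pickle
p=toJ(read_position());z=read_position()[2]*1e3
for i in range(2):
    h=bot.move_linear(J(p[0]+6,p[1],z),vel=.008,threshold=40);q=toJ(read_position());print(h,q.round(2),read_force().round(1))
hand.grip(.06);print(read_force().round(1),read_opening())
q=toJ(read_position())
bot.move_linear(J(q[0],q[1],110),vel=.12);bot.move_to(J(-140,0,210),Rt(JY));bot.wait(.5)
s=snapshot("wrist");pickle.dump(s,open("j5.pkl","wb"));save(s,"j5",f=1.2)
P=deproj(s);jp=toJ(P);c=s["color"].astype(int)
m=(c.min(2)>150)&(jp[...,0]>2)&(jp[...,0]<80)&(np.abs(jp[...,1])<75)&(P[...,2]>.02)&(P[...,2]<.06)
A=np.c_[jp[m],np.ones(m.sum())];print("plate",np.linalg.lstsq(A,P[m][:,2]*1e3,rcond=None)[0].round(4),m.sum())
m=(c.max(2)<75)&(P[...,2]>.02)&(P[...,2]<.05)&(np.abs(jp[...,1])<40)&(jp[...,0]>-100)&(jp[...,0]<5)
print("wedge",cv2.minAreaRect(jp[m].astype(np.float32)),jp[m].min(0),jp[m].max(0),read_time_s())
```

```text
False [-52.59  -0.61] [-10.8  -2.8  15.9]
False [-52.62  -0.61] [-11.4  -1.7  16.1]
[-0.2 -0.1  0.8] 0.06015285959156209
plate [-3.50000e-03  0.00000e+00  4.36196e+01] 4835
wedge ((-32.54369354248047, 0.1612377166748047), (35.63972854614258, 67.46527099609375), 89.601806640625) [-66.38913916 -17.50411214] [ 1.17360844 18.20710645] 28.075
```

View pics/j5.png

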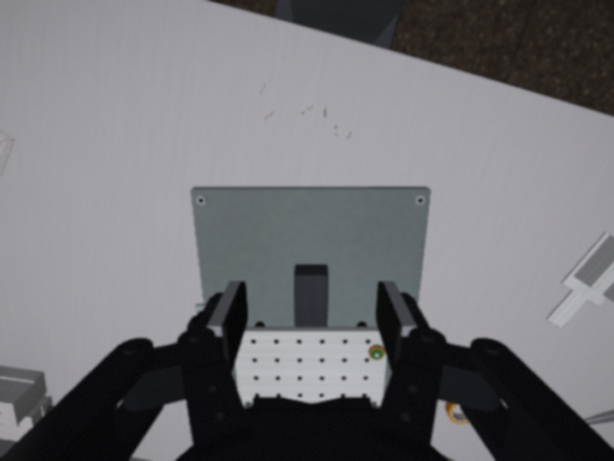

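The wedge is in square and centred: thick end at jig -66.4 mm, so the nose is 73.6 mm in, 0.2 mm off the middle. The plate stays level with the gripper away. Handing in.

```bash
python3 -c "
from h import *
print(read_force().round(1),read_time_s());workorder.job_done()"
```

```text
[-0.4 -0.3  0.5] 28.075
the job is handed in; nothing more can be done
```

The plate is level with the wedge jammed under its front edge, and the job was handed in at 28.1 s of the 70 s allowed.

I swung the catch to about 96°. I then lifted the wedge from its rest, laid it on the apron with its nose 6 mm short of the plate, and let go. I retook it by the thick end and pushed it in until the force on the tool had changed by 35 N.

**Last checks, with the gripper away:**
- **Plate:** its slope reads -0.0035 rad and the front top edge is at 43.6 mm, against 44 mm expected, so it is level within camera error.
- **Wedge:** the nose is about 73.6 mm beyond the edge, 0.2 mm off the middle and 0.4° off square.
- **Jam:** two slow second pushes, aimed 6 mm further in, reached only about 11 N and never the 40 N stop. The wedge did not move.
- **Catch:** the picture after swinging it shows it clear of the plate; I did not measure its angle again afterwards.
- **Bystanders:** I planned no move near the tape roll, syringe or parts tray. I did not measure their positions before or after.

No check failed or disagreed with the others.

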